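# Tip the drained tube rack onto its base

### The job

The washed blue test-tube rack that was left to drain stands on its end on the grey mat. Push it over, without lifting it, so that it comes down on its base with its tube holes facing up, and leave it lying so on the mat. Do not knock or shift the reagent bottle or the mint-capped jar that stand beside the mat.

Things in the scene. Friction and masses are not known exactly. Their poses are not given: they have to be found in the camera images.
- rack: Blue plastic tube rack, 62 (x) x 190 (y) x 77 mm (z), 0.28 kg, loose. Origin: centre of its underside (base plate); +z points to the holed face. Starts standing on its -y end, +y up (top 193 mm high), z level, origin 98 mm high. The holed face has solid bars along its middle and edges. Pushed there near the top, towards -z, it falls once leaned 25 degrees. Not the rack with tubes at the back.
- drain_mat: Flat grey plastic draining mat with cross lines, fixed, 160 mm (x) by 320 mm (y) by 3 mm thick; origin at the centre of its underside, z up, y along its length. The rack starts near its -y end with its hole side turned outwards (about the mat's -y), so that it can fall along the mat towards +y.
- bottle: White plastic reagent bottle with square shoulders, 87 x 86 x 142 mm, loose, standing on the worktop beyond the mat's +y end. Origin at the centre of its underside. To be left alone.
- jar: Small white jar with a mint-green cap, 47 mm diameter, 83 mm tall, loose, standing on the worktop beside the mat's -x long edge. Origin at the centre of its underside. To be left alone.
There are look-alikes about, which are no part of the job. There is more than one size of the rack; the one meant has the size given above.

How it is judged:
By the outcome, as a careful person would: the job done as asked, in the order asked, and still so for the second after the job is handed in, with the robot touching nothing.
It also fails if it takes over 26 s, if anything falls off the work surface, if the arm or the gripper's body presses on something with over 40 N, if the wrist force passes 120 N, or if a joint passes its speed limit or range.

### The arm

A 6-joint arm with a two-finger parallel gripper is mounted at the origin on a cart in front of the work surface, level with it; the furniture and walls round the work are solid. World frame = base frame: x ahead of the robot, y to its left, z up, the work surface at z = 0. Lengths are in m, angles in rad, forces in N, time in s.
With the tool pointing down it reaches from about 0.3 to 0.775 m from the base axis. Payload 14.6 kg.
Tool frame: the origin (TCP) lies at the centre of the arm's flange, where the gripper is bolted on; the fingertips stand 199 mm ahead of it and the grasp point (between the pads) lies 180 mm ahead of it; z points along the fingers, y is the line along which they close (so a half turn about z gives the same grasp; the last joint's range is limited). The gripper opens to 94 mm and grips with 3 to 60 N. Pads are 16 mm wide; open, the fingers measure 119 mm over their backs; the gripper's body (75 mm by 177 mm) begins 78 mm behind the grasp point.
Start: joints at [-1.188, 0.3, 1.521, -0, 1.321, -0.067], TCP at [0.239, -0.495, 0.405] pointing down, gripper open.
Joint ranges: [-3.03, 3.03], [-0.79, 2.21], [0.23, 2.52], [-1.04, 4.18], [0, 3.07], [-2.55, 2.55]. Speed limits (rad/s): [2.22, 2.22, 2.57, 3.14, 3.14, 3.14].

### API

Orientations are given as [roll, pitch, yaw] about the fixed x, y, z axes, in that order (R = Rz(yaw) Ry(pitch) Rx(roll)).
In Python, from station import ctrl gives the robot as it stands. The module is installed in compiled form; this text tells all that it offers.
- The arm moves only by the tool servo_tool, never from a script. Its argument "motion" is a list of rows, each a list of 5 numbers: the closure, from 0 (fully open) to 1 (shut), then the shift along the world's x, y, z in cm, then the turn about the world's z in degrees. A call has 1 to 20 rows; each row is the pose to reach, as a shift and turn from the pose commanded when the call began; what a row does not reach only later rows make up. A row lasts 1/8 s, in which the tool goes at most 62.5 mm and 10.7 degrees, less where a joint would pass 70% of its speed; a pose out of reach is approached as far as the arm can. A call with a gripper value outside its range is refused whole. The fingers move at their own pace and stop on an object; "squeeze" is the grip in N (left out, the last holds). Time passes only in rows, so rows that repeat a pose let the fingers close. It gives the time, the measured TCP pose, the force, the opening and the grip force at its end, in the units of the state.
- ctrl.get_obs(): the state, without advancing time (a new reading comes with each control period).
- ctrl.camera(name): name is "scene" or "top" or "wrist"; returns a dict with "image" (480x640x3 uint8, red, green, blue), "fx", "fy", "cx", "cy" (pixels), "camera_from_world" (4x4, takes a point from world to camera coordinates); the wrist camera has in their place "hand_eye" (4x4, takes a point from camera to tool coordinates, whose origin is the TCP and whose axes are the flange's). Camera axes: x right, y up, looking along -z (the intrinsics and any distortion apply to the point x, -y, -z); pixel columns grow to the right and rows downward; lengths in m; the calibration is good to about 2 mm. A picture is of the moment at which its call begins: read the wrist's pose just before it. There is no depth.
- ctrl.hand_in(): hands the job in; it is judged then, once.
The state is a dict: "time_s": time; "qpos": joint angles; "joint_vel": joint speeds; "tau": joint torques, N m; "ee_pos": TCP position; "eef_rot": TCP orientation; "force": force on the tool from outside, world axes, zero at the start; "moment": the same for the moment, N m; "grip_width": finger opening in m; "grip_force": force on a finger pad.
Only numpy, scipy, OpenCV 4.12 (cv2) and the standard library are available. Lean on these libraries where they do the work, as an engineer would, in place of code of your own. Each camera call takes 0.05 s, during which the arm holds its last target. There are 200 camera calls.

## Working session

There is one attempt and no reset: what is moved stays moved. The work goes in short steps, Python scripts to look and compute and a tool call to move; the robot and the scene stay as the last step left them, time stands still between calls to the robot, and variables do not carry over. Pictures are saved under pics/ and viewed, at most 10 in all, crops included, and the job is handed in when it is done.

Besides the shell and the picture viewer there is one more tool, called as name(argument=value, ...), one argument or row to a line, values as JSON. servo_tool: Moves the arm, as the interface text tells. Its arguments: {"type":"object","properties":{"motion":{"type":"array","items":{"type":"array","items":{"type":"number"}}},"squeeze":{"type":"number"}},"required":["motion"]}

```bash
mkdir -p pics
cat > h.py <<'E'
import numpy as np, cv2, pickle
from station import ctrl
def snap(n,f):
    c=ctrl.camera(n); pickle.dump(c,open(f'pics/{f}.pkl','wb'))
    cv2.imwrite(f'pics/{f}.png',c['image'][:,:,::-1]); return c
def load(f): return pickle.load(open(f'pics/{f}.pkl','rb'))
def ray(c,u,v):
    T=np.linalg.inv(c['camera_from_world'])
    d=np.array([(u-c['cx'])/c['fx'],-(v-c['cy'])/c['fy'],-1]); return T[:3,3],T[:3,:3]@d
def onz(c,u,v,z):
    o,d=ray(c,u,v); return o+d*(z-o[2])/d[2]
def proj(c,p):
    q=c['camera_from_world']@np.append(p,1); return c['cx']+c['fx']*q[0]/-q[2], c['cy']+c['fy']*-q[1]/-q[2]
E
python3 - <<'E'
from h import *
a=snap('scene','s0');b=snap('top','t0')
print(ctrl.get_obs()); print({k:v for k,v in a.items() if k!='image'}); print({k:v for k,v in b.items() if k!='image'})
E
```

```text
{'time_s': 0.1, 'qpos': array([-1.18762795e+00,  3.00396272e-01,  1.52146617e+00,  1.42025776e-05,
        1.32069035e+00, -6.65936470e-02]), 'joint_vel': array([ 2.11360457e-03, -6.16112556e-04,  3.58659887e-04,  6.56070811e-04,
        9.81381283e-05,  7.55714609e-04]), 'tau': array([ 2.43536333e-04, -5.32644403e+01, -3.53283119e+01,  7.09220138e-02,
        2.34943052e-02, -4.18724460e-05]), 'ee_pos': array([ 0.23910703, -0.49528344,  0.40417589]), 'eef_rot': array([-3.14063556e+00, -7.76185629e-05,  4.49758470e-01]), 'force': array([ 0.6730688 , -0.24158401,  0.12641732]), 'moment': array([-0.03100741,  0.03989841,  0.0585273 ]), 'grip_force': 0.0, 'grip_width': 0.09373639201735584}
{'fx': 520.5987391624797, 'fy': 520.5987391624797, 'cx': 324.7655376861519, 'cy': 242.77165033547436, 'camera_from_world': array([[-0.88900747, -0.45782438, -0.00790933,  0.45936901],
       [ 0.34125003, -0.673962  ,  0.65522793, -0.23235064],
       [-0.3053099 ,  0.57980347,  0.75538984, -0.94832124],
       [ 0.        ,  0.        ,  0.        ,  1.        ]])}
{'fx': 584.6271923358763, 'fy': 584.6271923358763, 'cx': 318.17160851565046, 'cy': 242.613161580179, 'camera_from_world': array([[ 0.0047328 , -0.99998551, -0.00256565, -0.01403321],
       [ 0.99056653,  0.00433682,  0.13696402, -0.51239794],
       [-0.13695091, -0.00318967,  0.9905727 , -1.36046598],
       [ 0.        ,  0.        ,  0.        ,  1.        ]])}
```

View pics/s0.png

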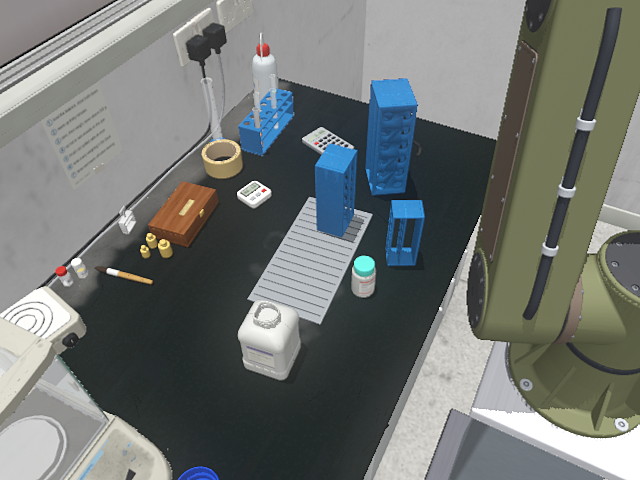

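View pics/t0.png

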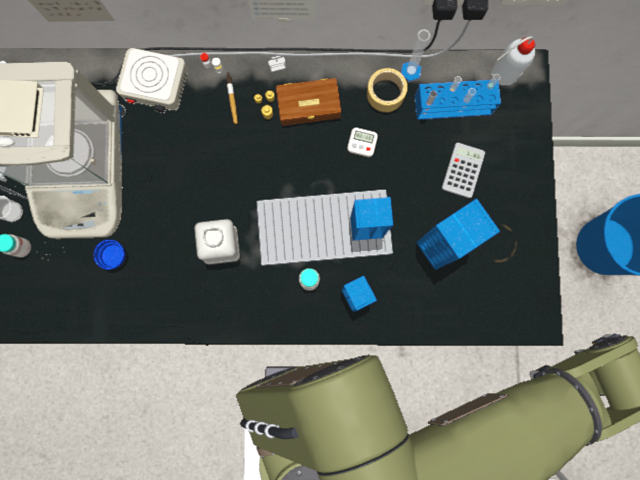

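Scene view: the candidates are the rack on the mat (337,190), the large rack (392,135), the small rack (405,233) and the rack with tubes (267,120). In the top view they are at (372,218), (458,234), (359,294) and (457,99). The one standing on the mat fits the description. Next I'll measure it and check it in a crop.

Run:
```python
from h import *
t=load('t0'); s=load('s0')
im=t['image']; hsv=cv2.cvtColor(im,cv2.COLOR_RGB2HSV)
m=((hsv[...,0]>95)&(hsv[...,0]<118)&(hsv[...,1]>130)&(hsv[...,2]>50)).astype(np.uint8)
n,l,st,ce=cv2.connectedComponentsWithStats(m)
for i in range(1,n):
    if st[i,4]>400: print(i,st[i],ce[i])
k=l[218,372]; 
c=max(cv2.findContours((l==k).astype(np.uint8),0,2)[0],key=cv2.contourArea)
for q in cv2.approxPolyDP(c,3,True)[:,0]: print('rackcontour',q,onz(t,*q,0.193).round(3),onz(t,*q,0.003).round(3))
# mat corners
g=((hsv[...,1]<40)&(hsv[...,2]>110)).astype(np.uint8)
g=cv2.morphologyEx(g,cv2.MORPH_CLOSE,np.ones((5,5)))
n,l2,st,ce=cv2.connectedComponentsWithStats(g); k=l2[230,300]; print(st[k])
c=max(cv2.findContours((l2==k).astype(np.uint8),0,2)[0],key=cv2.contourArea)
for q in cv2.approxPolyDP(c,4,True)[:,0]: print('mat',q,onz(t,*q,0.003).round(3))
for nme,q,z in (('bottle',(216,238),.142),('jar',(309,279),.083),('small',(359,294),.1)): print(nme,onz(t,*q,z).round(3))
A=cv2.resize(im[170:320,220:520],(780,390),interpolation=2)
cv2.imwrite('pics/c1.png',A[:,:,::-1])
B=cv2.resize(s['image'][120:330,230:440],(600,600),interpolation=2); cv2.imwrite('pics/c2.png',B[:,:,::-1])
```

```text
2 [ 414   80   88   40 2583] [456.76229191 100.02826171]
5 [ 577  194   63   81 3825] [612.81699346 239.65986928]
6 [ 351  196   43   44 1557] [371.38214515 218.01348748]
7 [ 416  198   84   72 3092] [457.74094437 234.55950841]
8 [ 93 239  33  31 805] [108.75403727 254.19254658]
9 [341 275  36  37 819] [358.34676435 293.46886447]
rackcontour [389 196] [ 0.592 -0.163  0.193] [ 0.634 -0.186  0.003]
rackcontour [355 200] [ 0.583 -0.09   0.193] [ 0.623 -0.102  0.003]
rackcontour [351 216] [ 0.548 -0.082  0.193] [ 0.583 -0.092  0.003]
rackcontour [353 239] [ 0.499 -0.086  0.193] [ 0.526 -0.097  0.003]
rackcontour [382 237] [ 0.503 -0.147  0.193] [ 0.531 -0.168  0.003]
rackcontour [393 225] [ 0.529 -0.171  0.193] [ 0.561 -0.195  0.003]
[ 257  190  136   76 7012]
mat [385 190] [ 0.649 -0.176  0.003]
mat [257 201] [0.62  0.14  0.003]
mat [261 264] [0.464 0.127 0.003]
mat [391 253] [ 0.492 -0.189  0.003]
mat [389 230] [ 0.549 -0.185  0.003]
mat [381 239] [ 0.527 -0.165  0.003]
mat [351 241] [ 0.521 -0.092  0.003]
mat [353 200] [ 0.623 -0.097  0.003]
mat [386 196] [ 0.634 -0.179  0.003]
bottle [0.507 0.213 0.142]
jar [0.422 0.009 0.083]
small [ 0.387 -0.104  0.1  ]
```

View pics/c1.png

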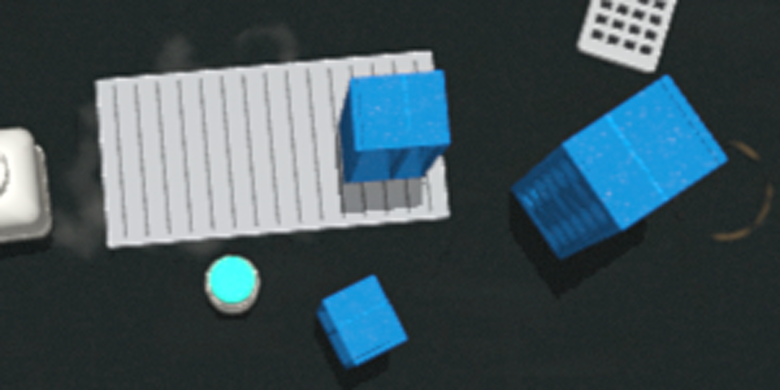

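View pics/c2.png

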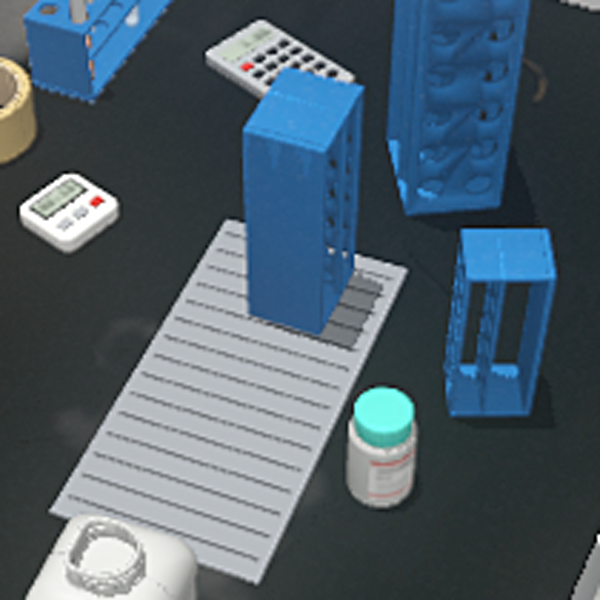

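The crops confirm the choice: the rack on the mat has its solid base face towards the bottle and its holed face towards the outer end, about 63 x 74 mm on top. The large rack stands close to my approach, so I'll check its height next.

Run:
```python
from h import *
t=load('t0'); s=load('s0')
def tri(pt,ps):
    o1,d1=ray(t,*pt);o2,d2=ray(s,*ps)
    k=np.linalg.lstsq(np.c_[d1,-d2],o2-o1,rcond=None)[0]
    a=o1+k[0]*d1;b=o2+k[1]*d2; return ((a+b)/2).round(3),np.linalg.norm(a-b).round(4)
C=lambda x,y:(220+x/2.6,170+y/2.6)
S=lambda x,y:(230+x*.35,120+y*.35)
hsv=cv2.cvtColor(s['image'],cv2.COLOR_RGB2HSV)
m=((hsv[...,0]>95)&(hsv[...,0]<118)&(hsv[...,1]>130)).astype(np.uint8)
n,l,st,ce=cv2.connectedComponentsWithStats(m); k=l[110,385]
c=max(cv2.findContours((l==k).astype(np.uint8),0,2)[0],key=cv2.contourArea)
print(cv2.approxPolyDP(c,3,True)[:,0].tolist())
for pt in (C(562,145),C(665,75),C(622,228),C(726,158)):
  for ps in ((371,80),(410,80),(416,104),(377,109)): print(np.round(pt),ps,*tri(pt,ps))
print('rack',[tri(C(*a),S(*b)) for a,b in (((352,76),(245,130)),((357,150),(322,152)),((449,143),(363,88)),((442,71),(285,68)))])
```

```text
[[406, 79], [372, 81], [365, 161], [372, 195], [405, 191], [417, 105]]
[436. 226.] (371, 80) [ 0.519 -0.233  0.319] 0.0264
[436. 226.] (410, 80) [ 0.481 -0.238  0.335] 0.046
[436. 226.] (416, 104) [ 0.479 -0.251  0.28 ] 0.0696
[436. 226.] (377, 109) [ 0.521 -0.252  0.243] 0.004
[476. 199.] (371, 80) [ 0.574 -0.333  0.251] 0.0006
[476. 199.] (410, 80) [ 0.528 -0.332  0.277] 0.0809
[476. 199.] (416, 104) [ 0.527 -0.349  0.215] 0.1093
[476. 199.] (377, 109) [ 0.579 -0.36   0.163] 0.028
[459. 258.] (371, 80) [ 0.493 -0.265  0.307] 0.0985
[459. 258.] (410, 80) [ 0.458 -0.278  0.312] 0.023
[459. 258.] (416, 104) [ 0.455 -0.296  0.249] 0.0021
[459. 258.] (377, 109) [ 0.494 -0.288  0.225] 0.0805
[499. 231.] (371, 80) [ 0.547 -0.37   0.233] 0.0765
[499. 231.] (410, 80) [ 0.505 -0.381  0.244] 0.0082
[499. 231.] (416, 104) [ 0.505 -0.406  0.172] 0.0336
[499. 231.] (377, 109) [ 0.553 -0.406  0.135] 0.0543
rack [(array([ 0.584, -0.092,  0.191]), np.float64(0.0024)), (array([ 0.524, -0.095,  0.192]), np.float64(0.0012)), (array([ 0.529, -0.171,  0.191]), np.float64(0.0008)), (array([ 0.589, -0.166,  0.191]), np.float64(0.0008))]
```

servo_tool(
  motion=[
    [1,0,0,5,0],
    [1,0,0,9,0],
    [1,4,4,9,8],
    [1,8,7.5,9,17],
    [1,12,11,9,26],
    [1,16,15,9,35],
    [1,20,18.5,9,44],
    [1,24,22,9,52],
    [1,28,26,9,60],
    [1,32.2,29.8,9,69],
    [1,32.2,29.8,9,69],
    [1,32.2,29.8,9,69],
    [1,32.2,29.8,9,69],
  ],
)

```text
time_s: 1.72
ee_pos: [0.5605, -0.1982, 0.4948]
eef_rot: [3.142, 0.0, 1.652]
force: [0.7, 0.6, 1.2]
grip_width: 0.0001
grip_force: 0.0
```

Run:
```python
from h import *
o=ctrl.get_obs(); print({k:o[k] for k in('time_s','ee_pos','eef_rot','force','grip_width')})
w=snap('wrist','w1'); print(w['hand_eye'].round(3))
snap('scene','s1')
cv2.imwrite('pics/c3.png',np.hstack([cv2.resize(w['image'],(400,300)),cv2.resize(load('s1')['image'],(400,300))])[:,:,::-1])
```

```text
{'time_s': 1.725, 'ee_pos': array([ 0.5604544 , -0.19821079,  0.49477816]), 'eef_rot': array([3.14157564e+00, 1.48062075e-04, 1.65185656e+00]), 'force': array([0.71078383, 0.5525372 , 1.20074758]), 'grip_width': 7.638187048279819e-05}
[[ 0.     0.96   0.281  0.082]
 [ 1.    -0.     0.    -0.   ]
 [ 0.     0.281 -0.96   0.02 ]
 [ 0.     0.     0.     1.   ]]
```

View pics/c3.png

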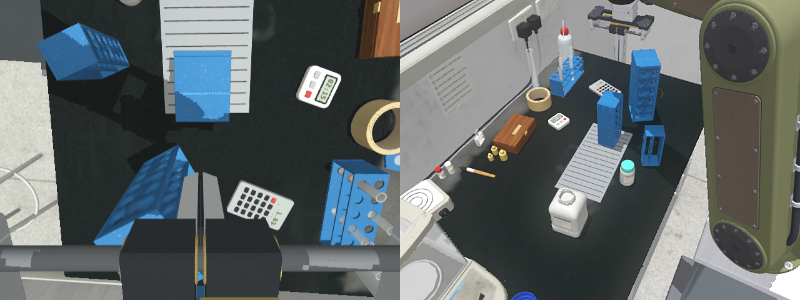

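The wrist view shows the rack centred ahead of the fingers, at about (202,85) in its half of the picture, with its edges square to the tool. The big rack's nearest corner is clear of the fingers. Next I'll descend and make contact.

servo_tool(
  motion=[
    [1,0,0,-4,0],
    [1,0,0,-8,0],
    [1,0,0,-11,0],
    [1,0,0,-12.6,0],
    [1,0,0,-12.6,0],
    [1,-0.1,1,-12.6,0],
    [1,-0.2,1.7,-12.6,0],
    [1,-0.2,2.2,-12.6,0],
    [1,-0.3,2.8,-12.6,0],
    [1,-0.3,3.4,-12.6,0],
    [1,-0.4,4,-12.6,0],
    [1,-0.4,4,-12.6,0],
  ],
)

```text
time_s: 3.32
ee_pos: [0.5571, -0.1569, 0.3686]
eef_rot: [-3.141, -0.0, 1.655]
force: [-0.0, -0.3, -0.3]
grip_width: 0.0004
grip_force: 0.0
```

Run:
```python
from h import *
w=snap('wrist','w2'); snap('scene','s2')
cv2.imwrite('pics/c4.png',np.hstack([cv2.resize(w['image'],(400,300)),cv2.resize(load('s2')['image'][100:300,250:480],(345,300))])[:,:,::-1])
```

```text
(no output)
```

View pics/c4.png

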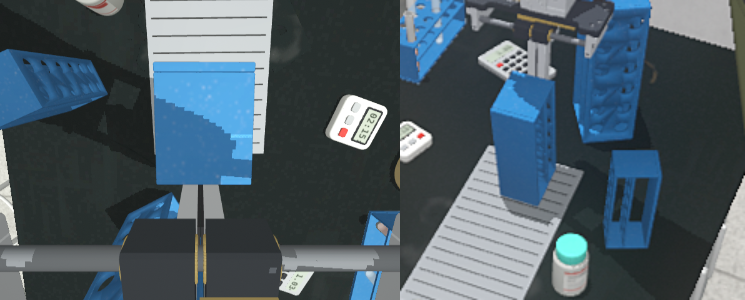

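The rack is in contact, centred and just starting to lean, and its base has not shifted. I'll keep pushing until it is past balance.

servo_tool(
  motion=[
    [1,-0.1,0.7,0,0],
    [1,-0.1,1.4,0,0],
    [1,-0.2,2.1,0,0],
    [1,-0.2,2.8,0,0],
    [1,-0.3,3.5,0,0],
    [1,-0.4,4.2,0,0],
    [1,-0.4,4.9,0,0],
    [1,-0.5,5.6,0,0],
    [1,-0.5,6.2,0,0],
    [1,-0.6,6.8,0,0],
    [1,-0.6,7.3,0,0],
    [1,-0.6,7.3,0,0],
    [1,-0.6,7.3,0,0],
  ],
)

```text
time_s: 5.05
ee_pos: [0.5511, -0.0844, 0.3686]
eef_rot: [-3.142, 0.0, 1.654]
force: [0.5, 0.9, 0.4]
grip_width: 0.0005
grip_force: 0.0
```

Run:
```python
from h import *
w=snap('wrist','w3'); snap('scene','s3')
cv2.imwrite('pics/c5.png',np.hstack([cv2.resize(w['image'],(400,300)),cv2.resize(load('s3')['image'][100:400,200:500],(300,300))])[:,:,::-1])
```

```text
(no output)
```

View pics/c5.png

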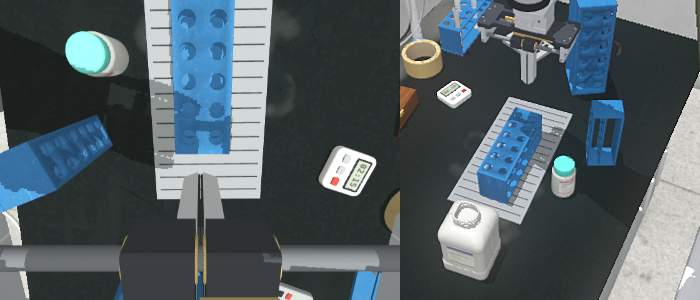

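The rack lies base down on the mat with its holes up, and there is a gap to the bottle and the jar. I'll back the arm off, check numerically that neither of them moved, and then hand in.

servo_tool(
  motion=[
    [1,0,0,4,0],
    [1,0,0,9,0],
    [1,0,0,13,0],
    [1,0,0,13,0],
    [1,0,0,13,0],
    [1,0,0,13,0],
    [1,0,0,13,0],
    [1,0,0,13,0],
  ],
)

```text
time_s: 6.15
ee_pos: [0.5512, -0.0843, 0.4983]
eef_rot: [-3.141, -0.0, 1.654]
force: [0.5, 0.4, -0.7]
grip_width: 0.0006
grip_force: 0.0
```

Run:
```python
from h import *
a=load('s0')['image']; b=snap('scene','s4')['image']
h=lambda i:cv2.cvtColor(i,cv2.COLOR_RGB2HSV)
for n,i in(('before',a),('after',b)):
    H=h(i); m=(H[...,0]>75)&(H[...,0]<92)&(H[...,1]>90)&(H[...,2]>100); m[:,:340]=0;m[:250]=0;m[:,400:]=0
    g=i[300:382,235:305].min(2)>120
    print(n,'jar',np.argwhere(m).mean(0),m.sum(),'bottle',np.argwhere(g).mean(0),g.sum())
print('bottle diff',np.abs(a[300:380,238:302].astype(int)-b[300:380,238:302]).mean())
H=h(b); m=((H[...,0]>95)&(H[...,0]<118)&(H[...,1]>130)).astype(np.uint8)
m[:,:240]=0; n,l,st,ce=cv2.connectedComponentsWithStats(m)
print([ (st[i],) for i in range(1,n) if st[i,4]>400])
```

```text
before jar [265.29863014 363.89315068] 365 bottle [35.94652142 36.21861847] 4039
after jar [265.39835165 363.81868132] 364 bottle [36.20573689 36.06627102] 4044
bottle diff 5.043098958333333
[(array([ 365,   79,   53,  117, 4903], dtype=int32),), (array([ 240,   89,   53,   66, 1833], dtype=int32),), (array([ 385,  200,   40,   66, 1849], dtype=int32),), (array([ 277,  208,   65,   96, 3437], dtype=int32),)]
```

```bash
python3 -c "
from station import ctrl
print(ctrl.hand_in())"
```

```text
the job is handed in; nothing more can be done
None
```

The blue rack was pushed over and lies base down on the mat with its holes up. In the camera images the bottle and jar stayed within about 0.3 pixel of where they stood, and the job was handed in at about 6 s with the arm clear; no verdict came back.

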